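Load the tube magazine and ram it home

ROBOT

A 7-joint arm with a two-finger parallel gripper is mounted at the origin on the work surface; the furniture and walls round the work are solid. World frame = base frame: x ahead of the robot, y to its left, z up, the work surface at z = 0. Lengths are in m, angles in rad, forces in N, time in s.
With the tool pointing down it reaches from about 0.425 to 0.925 m from the base axis. Payload 6.8 kg.
Tool frame: the origin (TCP) lies midway between the tips of the shut fingers; the grasp point (between the pads) lies bot.grip_point_offset behind it (bot.grip_point_offset is the distance from the TCP to the grasp point, in m); z points along the fingers, y is the line along which they close (so a half turn about z gives the same grasp; the last joint's range is limited). The gripper opens to 85 mm and grips with 20 to 120 N. Pads are 22 mm wide; open, the fingers measure 114 mm over their backs; the gripper's body (76 mm by 85 mm) begins 54 mm behind the grasp point. The pads swing forward as they close: fully open they stand 13 mm farther back than shut.
Start: joints at [1.062, 0.477, 0.022, 1.555, -0.011, 1.109, -0.083], TCP at [0.263, -0.622, 0.231] pointing down, gripper open.
Joint ranges: [-2.96, 2.96], [-0.34, 2.1], [-1.41, 1.46], [0.24, 2.44], [-1.37, 4.51], [0.17, 1.92], [-2.96, 2.96]. Speed limits (rad/s): [2.39, 2.39, 3.14, 3.14, 3.14, 3.14, 3.14].

INTERFACE

Orientations are given as a unit quaternion [w, x, y, z].
In Python, from station import get_obs, cams, job, bot gives the robot as it stands.
- The arm moves only by the tool arm_command, never from a script. Its argument "rows" is a list that holds one entry, the list of rows, each a list of 5 numbers: the finger opening in mm, from 0 to 85.4, then the shift along the world's x, y, z in units of 60 mm (1.0 is 60 mm), then the turn about the world's z in units of 0.08 rad (1.0 is 0.08 rad). In form: [[[grip, x, y, z, turn], ...]]. A call has exactly 10 rows; each row shifts and turns the commanded pose from where the row before left it; what a row does not reach is not made up. A row lasts 1/8 s, in which the tool goes at most 62.5 mm and 10.7 degrees, less where a joint would pass 70% of its speed; a pose out of reach is approached as far as the arm can. A call with a number of a shift or a turn outside -1 to 1 is refused whole. A call with a gripper value outside its range is refused whole. The fingers move at their own pace and stop on an object; "newtons" is the grip in N (left out, the last holds). Time passes only in rows, so rows that do not move let the fingers close, or fill a call up. It gives the time, the measured TCP pose, the force, the opening and the grip force at its end, in the units of the state.
- get_obs(): the state, without advancing time (a new reading comes with each control period).
- cams.read_camera(name): name is "side" or "top" or "wrist"; returns the picture (420x560x3 uint8, red, green, blue); there is no depth.
- cams.camera_params(name): a dict with "K" (3x3 intrinsics, pixels), "extrinsics" (4x4, takes a point from camera to world coordinates). Camera axes: x right, y down, z forward; pixel columns grow to the right and rows downward; lengths in m; the calibration is good to about 2 mm. A picture is of the moment at which its call begins: read the wrist's pose just before it. camera_params takes no time and is no camera call; for the wrist camera it gives the pose at the moment of the call.
- job.hand_in(): hands the job in; it is judged then, once.
The state is a dict: "t": time; "q": joint angles; "joint_vel": joint speeds; "joint_torque": joint torques, N m; "eef_pos": TCP position; "tool_rot": TCP orientation; "contact_force": force on the tool from outside, world axes, zero at the start; "torque": the same for the moment, N m; "gripper_width": opening from 0.0 (shut) to 1.0 (fully open); "grasp_force": force on a finger pad.
Only numpy, scipy, OpenCV 4.12 (cv2) and the standard library are available. Lean on these libraries where they do the work, as an engineer would, in place of code of your own. Each camera call takes 0.05 s, during which the arm holds its last target. There are 200 camera calls.

TASK

Load the tube magazine: put the plain straight spacer into the tube first and the waisted roller on top of it, then push them down the tube with the ramrod until the follower sits firmly on its bottom stop. Finally stand the ramrod back in its holder, and do not disturb the flanged roller, which is too wide for the tube, or the other things on the bench.

Things in the scene. Friction and masses are not known exactly. Their poses are not given: they have to be found in the camera images.
- magazine: Fixed tube magazine: a clear upright tube (bore 33 mm, outside 39 mm) on a dark steel base plate 86 x 86 x 12 mm. Its top 14 mm flares into a funnel (43 mm inside, 49 mm outside at the rim). Origin: centre of the base underside on the bench; z up along the tube axis. Rim 177 mm above the origin.
- magazine_mouth (a point): Centre of the magazine's open mouth at rim height, 177 mm above the bench, on the tube's axis.
- follower (a joint): How far the follower disc inside the tube is pushed down, m: 0 = top, its upper face 105 mm below the rim; 0.05 = on its bottom stop, 155 mm below. Starts at 0 to 0.015. Stiff: moves only under a push of about 8 N and stays where left; a dropped part may shift it some mm. With both parts in and the follower on its stop, the stack's top is 35 mm below the rim.
- spacer: Plain straight grey plastic cylinder, 29 mm across and 60 mm tall, standing upright loose, about 60 g. Origin: centre of its underside, z up along its axis. It must go into the magazine first.
- waisted_roller: Grey plastic roller 60 mm tall standing upright loose, about 60 g: two heads 29 mm across and 20 mm tall with a thin waist (18 mm across) between them. Origin: centre of its underside, z up along its axis. It goes in on top of the spacer.
- flanged_roller: Grey plastic roller 29 mm across and 60 mm tall with a 44 mm wide flange 18 to 26 mm above its foot; it does not fit the tube and must be left standing. Origin: centre of its underside, z up.
- ramrod: Loose ramrod, 139 mm tall, 140 g, upright in the holder. From the foot up: steel foot 26 mm across (0 to 12 mm), steel shaft 16 mm across (to 80 mm), black guard disc 44 mm across (80 to 87 mm), wooden grip 22 mm across (87 to 139 mm). Origin: centre of the foot underside, z up along its axis. Held by the grip, fingertips can bear on the guard.
- holder: Fixed black cup for the ramrod: bore 40 mm, flared to 48 mm at the mouth, rim 56 mm above the bench, 74 x 74 mm foot plate; its inner floor is 6 mm above its origin, which is the centre of its underside on the bench, z up.
- washer_tin: Loose open round tin of washers, 61 mm across, 24 mm tall; origin at the centre of its underside. Leave alone.
- label_roll: Loose roll of white labels standing on its face, 62 mm across, 51 mm tall; origin at the centre of its underside. Leave alone.
- rubber_stamp: Loose rubber stamp with a turned knob, 28 (its x) x 62 (its y) mm foot, 77 mm tall; origin at the centre of its underside. Leave alone.
- pen_pot: Loose black pot of pens, 80 mm across, 147 mm tall, behind the work; origin at the centre of its underside. Leave alone.
- tea_mug: Loose striped mug, 80 mm across plus handle, 89 mm tall, left of the work; origin at the centre of its underside's extent. Leave alone.
- red_cap_bottle: Fixed bottle, 59 mm across and 198 mm tall, at the left; origin at the centre of its underside.
- leaning_board: Fixed brown fibreboard sheet, 560 mm wide and 18 mm thick, standing on the floor behind the far edge of the bench and rising 320 mm above the bench top. Its flat face looks along its own -x; origin on the floor under its middle: the board lies along its own y, 280 mm either way.
There are look-alikes about, which are no part of the job. Leave any blue look-alike of the ramrod alone.

How it is judged:
On the way, in this order (a step that is already met when the one before it is completed fails the run):
1. the spacer is down in the tube (horizontal distance between spacer and magazine below 0.008 m and z of spacer in the frame of magazine below 0.085 m), for 0.1 s.
2. the waisted roller is in the tube on top of the spacer (horizontal distance between waisted_roller and magazine below 0.008 m and z of waisted_roller in the frame of magazine below 0.139 m), for 0.1 s.
3. the ramrod presses the stack against the bottom stop (value of joint follower above 0.0475 m and contact force between ramrod and waisted_roller above 3 N), for 0.1 s.
At the end, for the whole second after the job is handed in: Follower within 2.5 mm of its bottom stop, spacer on it and waisted roller on the spacer (within 6 mm of the axis and of full depth), ramrod at rest in its holder, foot within 6 mm of the cup floor, flanged roller upright within 25 mm of its start (value of joint follower above 0.0475 m and horizontal distance between each of spacer, waisted_roller and magazine below 0.006 m and z of spacer in the frame of magazine below 0.028 m and z of waisted_roller in the frame of magazine below 0.088 m and horizontal distance between ramrod and holder below 0.014 m and z of ramrod in the frame of holder below 0.012 m and angle between ramrod's own z axis and vertical below 0.25 rad and linear speed of ramrod below 0.03 m/s and distance of flanged_roller from where it was at the start of the episode below 0.025 m and angle between flanged_roller's own z axis and vertical below 0.2 rad); the robot touches nothing.
It fails at once if a bystander is pushed more than 25 mm or knocked over (distance of any of washer_tin, label_roll, rubber_stamp, pen_pot, tea_mug, flanged_roller from where it was at the start of the episode above 0.025 m or angle between any of label_roll, rubber_stamp, pen_pot, tea_mug, flanged_roller's own z axis and vertical above 0.6 rad).
It fails at once if the fingers, not the ramrod, push the roller down inside the tube (horizontal distance between waisted_roller and magazine below 0.008 m and z of waisted_roller in the frame of magazine below 0.105 m and contact force between the fingers and waisted_roller above 2 N).
It also fails if it takes over 72 s, if anything falls off the work surface, if the arm or the gripper's body presses on something with over 40 N, if the wrist force passes 120 N, or if a joint passes its speed limit or range.

## Working session

There is one attempt and no reset: what is moved stays moved. The work goes in short steps, Python scripts to look and compute and a tool call to move; the robot and the scene stay as the last step left them, time stands still between calls to the robot, and variables do not carry over. Pictures are saved under pics/ and viewed, at most 10 in all, crops included, and the job is handed in when it is done.

Besides the shell and the picture viewer there is one more tool, called after ">>>" as a command line: name --argument value ..., lists and objects as JSON in quotes. arm_command: Moves the arm, as the interface text tells. Its arguments: {"type":"object","properties":{"rows":{"type":"array"},"newtons":{"type":"number"}},"required":["rows"]}

```bash
mkdir -p pics
python3 - <<'E'
from station import get_obs,cams,job,bot
import cv2,numpy as np
for n in("top","side"):
    im=cams.read_camera(n);cv2.imwrite(f"pics/{n}0.png",im[:,:,::-1]);p=cams.camera_params(n);print(n,p["K"].tolist(),np.round(p["extrinsics"],4).tolist())
o=get_obs();print(o,bot.grip_point_offset)
E
```

```text
top [[444.38735061682235, 0.0, 272.29183227200735], [0.0, 444.38735061682235, 208.5312911897924], [0.0, 0.0, 1.0]] [[-0.0143, -0.998, 0.0621, 0.4042], [-0.9997, 0.0154, 0.018, 0.0133], [-0.0189, -0.0618, -0.9979, 1.1442], [0.0, 0.0, 0.0, 1.0]]
side [[423.93102244828185, 0.0, 281.0088531493596], [0.0, 423.93102244828185, 204.8707987564991], [0.0, 0.0, 1.0]] [[0.961, -0.1481, 0.2333, 0.129], [-0.2762, -0.4887, 0.8275, -1.2429], [-0.0085, -0.8598, -0.5106, 0.52], [0.0, 0.0, 0.0, 1.0]]
{'t': 0.1, 'q': array([ 1.06189944,  0.47771197,  0.02236898,  1.55631369, -0.0114539 ,
        1.10930112, -0.0830838 ]), 'joint_vel': array([ 4.36633064e-04, -2.84387150e-03, -2.95297283e-05, -2.95824487e-03,
        4.72965774e-04,  1.69336551e-03,  4.41551341e-05]), 'joint_torque': array([ 4.40489181e-03, -5.97754669e+01,  1.61313515e+00, -2.81950986e+01,
        1.27392050e-02,  5.03507996e-03, -4.42903706e-05]), 'eef_pos': array([ 0.26311684, -0.6210498 ,  0.23044355]), 'tool_rot': array([-7.65706377e-04,  9.79983660e-01,  1.99076318e-01, -2.41832242e-04]), 'contact_force': array([-0.9197738 , -1.01278535, -0.3007545 ]), 'torque': array([ 0.05029203, -0.0196174 , -0.02654517]), 'grasp_force': 0.0, 'gripper_width': 1.0009364695266068} 0.0187
```

View pics/top0.png

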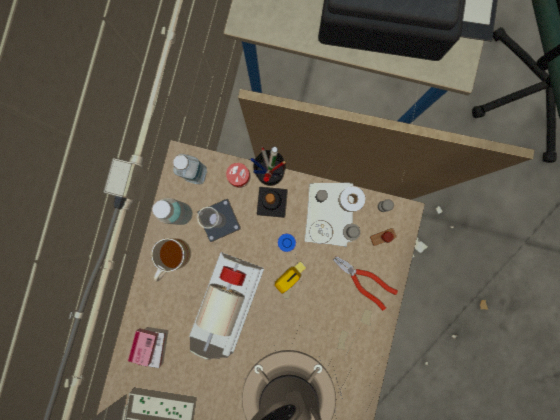

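View pics/side0.png

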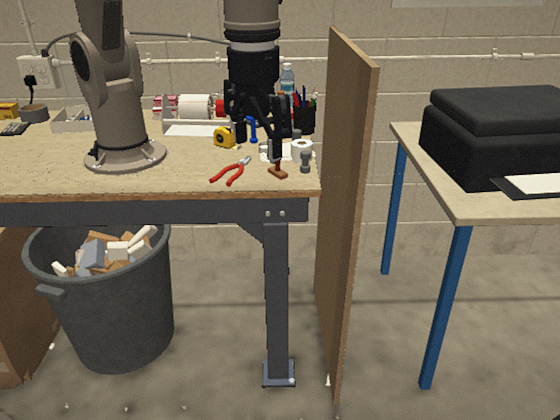

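```bash
cat > h.py <<'E'
from station import get_obs,cams,job,bot
import cv2,numpy as np
def proj(n,P,p=None):
    p=p or cams.camera_params(n);T=np.linalg.inv(np.array(p["extrinsics"]));c=T[:3,:3]@np.array(P,float)+T[:3,3];u=np.array(p["K"])@c;return u[:2]/u[2]
def ray(n,uv,z,p=None):
    p=p or cams.camera_params(n);E=np.array(p["extrinsics"]);d=E[:3,:3]@np.linalg.inv(p["K"])@[uv[0],uv[1],1];o=E[:3,3];return o+d*(z-o[2])/d[2]
E
python3 - <<'E'
from h import *
for P in [(0,0,0),(.263,-.622,.231),(.263,-.622,.5),(.7,0,0),(.7,-.25,0)]: print(P,proj("top",P).round(),proj("side",P).round())
for uv in [(322,196),(352,231),(386,205),(271,200),(221,221),(320,232),(352,199),(383,237),(287,242),(238,174)]: print(uv,ray("top",uv,.06).round(3),ray("top",uv,0).round(3))
im=cv2.imread("pics/top0.png")
a=cv2.resize(im[140:280,150:430],(800,400),interpolation=cv2.INTER_CUBIC)
cv2.imwrite("pics/topc.png",a)
E
```

```text
(0, 0, 0) [288. 397.] [126. 158.]
(0.263, -0.622, 0.231) [599. 302.] [256. 159.]
(0.263, -0.622, 0.5) [736. 331.] [249. -29.]
(0.7, 0, 0) [284. 122.] [343. 132.]
(0.7, -0.25, 0) [380. 121.] [378. 162.]
(322, 196) [ 0.5   -0.089  0.06 ] [ 0.506 -0.095  0.   ]
(352, 231) [ 0.414 -0.16   0.06 ] [ 0.415 -0.17   0.   ]
(386, 205) [ 0.476 -0.244  0.06 ] [ 0.48  -0.258  0.   ]
(271, 200) [0.493 0.036 0.06 ] [0.498 0.037 0.   ]
(221, 221) [0.443 0.159 0.06 ] [0.445 0.167 0.   ]
(320, 232) [ 0.413 -0.082  0.06 ] [ 0.413 -0.088  0.   ]
(352, 199) [ 0.492 -0.162  0.06 ] [ 0.497 -0.172  0.   ]
(383, 237) [ 0.398 -0.234  0.06 ] [ 0.398 -0.248  0.   ]
(287, 242) [ 0.39  -0.002  0.06 ] [ 0.389 -0.003  0.   ]
(238, 174) [0.558 0.116 0.06 ] [0.567 0.122 0.   ]
```

View pics/topc.png

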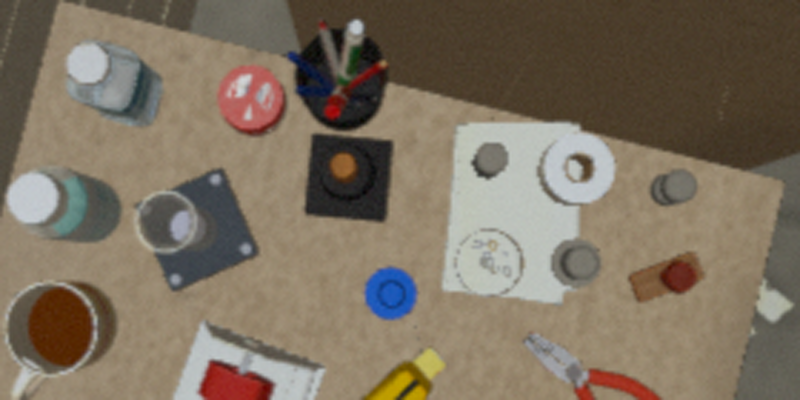

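Run:
```python
from h import *
for P in [(.5,-.09,0),(.415,-.165,0),(.478,-.25,0)]: print(proj("side",P).round())
im=cv2.imread("pics/side0.png")
cv2.imwrite("pics/sidec.png",cv2.resize(im[80:190,200:330],(709,600),interpolation=cv2.INTER_CUBIC))
```

```text
[295. 149.]
[275. 163.]
[305. 172.]
```

View pics/sidec.png

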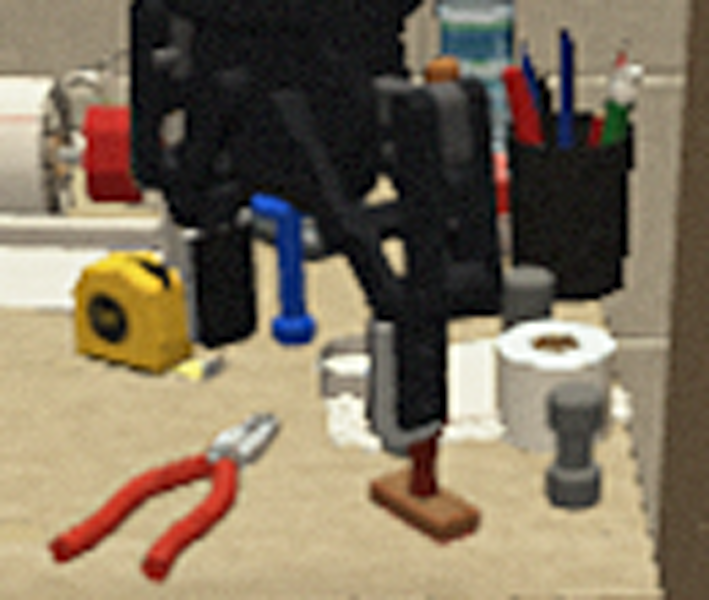

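The candidates for the grey parts in the top view are:
- (321,196): plain single disc.
- (352,231): wide flange visible.
- (386,205): in the side crop this is a dumbbell at (575,445).

So (386,205) is the waisted roller, (352,231) the flanged roller and (321,196) the straight spacer. The spacer shows in the side crop behind the label roll at (528,295). The brown-gripped rod in the black square holder at (271,200) is the ramrod, and the blue one at (287,242) is the look-alike.

I'm setting off to a point above the spacer.

>>> arm_command --rows '[[[85,0.25,0.6,0,1],[85,0.4,0.85,0,1],[85,0.4,0.85,0,1],[85,0.4,0.85,0,1],[85,0.4,0.85,0,1],[85,0.4,0.85,0,1],[85,0.4,0.85,0,1],[85,0.4,0.85,0,1],[85,0.4,0.85,0,1],[85,0.3,0.7,0,1]]]' --newtons 40

```text
t: 1.35
eef_pos: [0.4889, -0.1331, 0.2312]
tool_rot: [-0.0, 0.824, 0.567, 0.0]
contact_force: [0.9, -1.2, 0.3]
gripper_width: 0.996
grasp_force: 0.0
```

>>> arm_command --rows '[[[48,0.2,0.6,0,1],[48,0,0.15,0,1],[48,0,0,0,1],[48,0,0,0,1],[48,0,0,0,0.6],[48,0,0,0,0],[48,0,0,0,0],[48,0,0,0,0],[48,0,0,0,0],[48,0,0,0,0]]]'

```text
t: 2.6
eef_pos: [0.5004, -0.0905, 0.2313]
tool_rot: [0.0, 0.708, 0.706, 0.0]
contact_force: [0.7, -0.7, 0.8]
gripper_width: 0.561
grasp_force: 0.0
```

```bash
cat >> h.py <<'E'
def st():
    o=get_obs();w,x,y,z=o["tool_rot"];ang=np.arctan2(1-2*(x*x+z*z),2*(x*y-w*z));print("t%.1f"%o["t"],"tcp",o["eef_pos"].round(4),"ydir deg",np.degrees(ang).round(1),"F",o["contact_force"].round(1),"w%.3f g%.1f"%(o["gripper_width"],o["grasp_force"]),"q1,q7",o["q"][[0,6]].round(2));return o
E
python3 - <<'E'
from h import *
o=st();p=cams.camera_params("wrist");print(np.array(p["extrinsics"]).round(3).tolist(),p["K"][0][0])
im=cams.read_camera("wrist");cv2.imwrite("pics/w1.png",im[:,:,::-1])
for P in [(.5,-.09,.06),(.44,.16,.177),(.497,.037,.145)]: print(proj("wrist",P,p).round())
E
```

```text
t2.6 tcp [ 0.5004 -0.0905  0.2313] ydir deg -0.1 F [ 0.7 -0.7  0.8] w0.561 g0.0 q1,q7 [ 0.46 -0.07]
[[1.0, -0.002, -0.001, 0.499], [-0.002, -0.946, -0.324, -0.008], [-0.0, 0.324, -0.946, 0.373], [0.0, 0.0, 0.0, 1.0]] 348.8966532973333
[281. 187.]
[ 121. -381.]
[276.  10.]
```

View pics/w1.png

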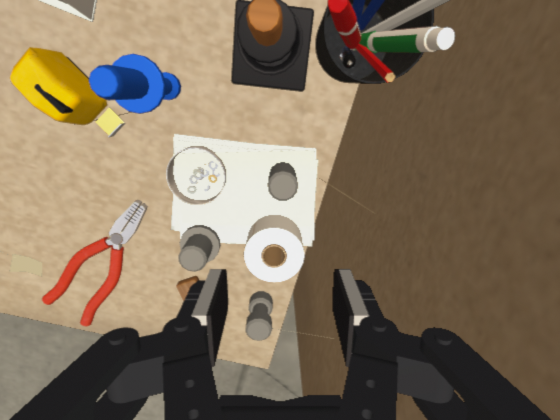

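Run:
```python
from h import *
p=cams.camera_params("wrist")
print("board top",[ray("top",uv,.32).round(3).tolist() for uv in [(240,92),(380,122),(530,152),(245,100),(530,160)]])
print("table edge",[ray("top",uv,0).round(3).tolist() for uv in [(330,180),(423,200)]])
for n,uv,z in [("sp",(283,187),.06),("sp0",(282,171),.0),("wa",(259,329),.06),("wafoot",(261,297),.005),("fl",(194,256),.06),("pot",(375,38),.1),("pen",(447,38),.15),("ram",(266,27),.145),("roll",(274,257),.051)]: print(n,ray("wrist",uv,z,p).round(4))
for n,uv,z in [("mag rim",(209.5,217.7),.177),("magbase",(219,220.5),.012),("ramtop",(150+343/2.857,140+165/2.857),.145),("holder",(150+349/2.857,140+178/2.857),.006),("cup",(150+346/2.857,140+171/2.857),.09),("waT",(150+680/2.857,140+183/2.857),.06),("pot",(150+341/2.857,140+78/2.857),.1),("teal",(162.5,209.5),.19)]: print(n,ray("top",uv,z).round(4))
```

```text
board top [[0.677, 0.086, 0.32], [0.615, -0.176, 0.32], [0.553, -0.451, 0.32], [0.662, 0.077, 0.32], [0.538, -0.45, 0.32]]
table edge [[0.547, -0.116, 0.0], [0.491, -0.353, 0.0]]
sp [ 0.5019 -0.0902  0.06  ]
sp0 [ 0.5014 -0.0881  0.    ]
wa [ 0.4765 -0.2468  0.06  ]
wafoot [ 0.4759 -0.2425  0.005 ]
fl [ 0.414  -0.1605  0.06  ]
pot [0.5663 0.0286 0.1   ]
pen [0.5954 0.0218 0.15  ]
ram [0.4912 0.0285 0.145 ]
roll [ 0.493  -0.1661  0.051 ]
mag rim [0.4464 0.1682 0.177 ]
magbase [0.4461 0.1703 0.012 ]
ramtop [0.4908 0.036  0.145 ]
holder [0.4911 0.0339 0.006 ]
cup [0.4905 0.0348 0.09  ]
waT [ 0.4782 -0.249   0.06  ]
pot [0.5671 0.0377 0.1   ]
teal [0.4651 0.2679 0.19  ]
```

>>> arm_command --rows '[[[48,0.02,0.02,-0.4,0],[48,0,0,-0.6,0],[48,0,0,-0.6,0],[48,0,0,-0.6,0],[48,0,0,-0.5,0],[48,0,0,-0.4,0],[48,0,0,-0.22,0],[48,0,0,0,0],[0,0,0,0,0],[0,0,0,0,0]]]' --newtons 40

```text
t: 3.9
eef_pos: [0.5024, -0.0894, 0.0331]
tool_rot: [0.001, 0.708, 0.706, 0.001]
contact_force: [-0.3, -0.1, 1.9]
gripper_width: 0.322
grasp_force: 39.4
```

>>> arm_command --rows '[[[0,0,0,0,0],[0,0,0,0,0],[0,0,0,0,0],[0,0,0,0.3,0],[0,0,0,0.6,0],[0,0,0,0.8,0],[0,0,0,0.8,0],[0,0,0,0.8,0],[0,0,0,0.3,0],[0,0,0,0,0]]]'

```text
t: 5.15
eef_pos: [0.5022, -0.0893, 0.2503]
tool_rot: [0.002, 0.708, 0.706, 0.001]
contact_force: [0.1, -0.3, -0.7]
gripper_width: 0.324
grasp_force: 39.6
```

Run:
```python
from h import *
st();im=cams.read_camera("top");cv2.imwrite("pics/top2.png",im[:,:,::-1])
```

```text
t5.2 tcp [ 0.5022 -0.0893  0.2503] ydir deg -0.1 F [ 0.1 -0.3 -0.7] w0.324 g39.6 q1,q7 [ 0.47 -0.06]
```

>>> arm_command --rows '[[[0,-0.07,0.2,0,0],[0,-0.1,0.4,0,0],[0,-0.15,0.6,0,0],[0,-0.15,0.6,0,0],[0,-0.15,0.6,0,0],[0,-0.15,0.5,0,0],[0,-0.1,0.3,0,0],[0,-0.06,0.12,0,0],[0,0,0,0,0],[0,0,0,0,0]]]'

```text
t: 6.45
eef_pos: [0.4458, 0.109, 0.2478]
tool_rot: [-0.0, 0.708, 0.706, -0.0]
contact_force: [0.4, 0.3, -0.6]
gripper_width: 0.321
grasp_force: 39.6
```

Run:
```python
from h import *
st();p=cams.camera_params("wrist");np.savez("p2.npz",K=p["K"],E=p["extrinsics"]);im=cams.read_camera("wrist");cv2.imwrite("pics/w2.png",im[:,:,::-1])
print(proj("wrist",(.446,.169,.177),p),proj("wrist",(.446,.169,.012),p))
```

```text
t6.5 tcp [0.4458 0.109  0.2478] ydir deg -0.2 F [ 0.4  0.3 -0.6] w0.321 g39.6 q1,q7 [ 0.21 -0.48]
[282.16764321 132.90392564] [281.27746043 115.65089112]
```

View pics/w2.png

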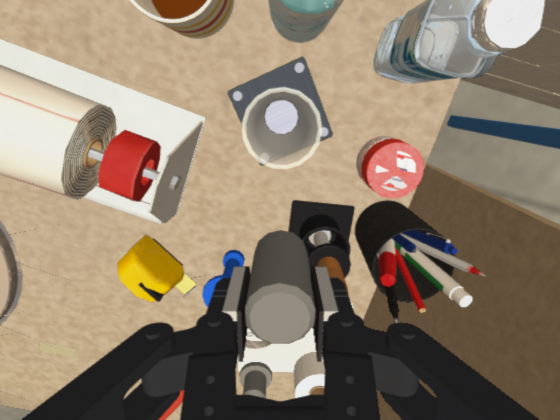

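Run:
```python
from h import *
f=np.load("p2.npz");p=dict(K=f["K"],extrinsics=f["E"])
print(ray("w",(282,127.5),.177,p),ray("w",(281.7,113),.014,p),ray("w",(279,316),.278,p))
im=cv2.imread("pics/w2.png");g=im.min(2)
m=((g>170)&(np.ptp(im.astype(int),axis=2)<40)).astype(np.uint8);m[:80]=0;m[175:]=0;m[:,:235]=0;m[:,330:]=0
ys,xs=np.nonzero(m);k=np.hypot(xs-282,ys-128)>32;print(k.sum(),xs[k].min(),xs[k].max(),ys[k].min(),ys[k].max(),cv2.fitEllipse(np.c_[xs[k],ys[k]].astype(np.float32)))
```

```text
[0.44590253 0.17214217 0.177     ] [0.44643496 0.17176825 0.014     ] [0.44421053 0.112564   0.278     ]
949 235 327 87 168 ((280.1463928222656, 126.26206970214844), (74.56731414794922, 86.24675750732422), 126.21776580810547)
```

>>> arm_command --rows '[[[0,0,0.2,0,0],[0,0,0.4,0,0],[0,0,0.32,0,0],[0,0,0.1,0,0],[0,0,0,0,0],[0,0,0,-0.2,0],[0,0,0,-0.2,0],[0,0,0,-0.15,0],[0,0,0,-0.1,0],[0,0,0,0,0]]]'

```text
t: 7.75
eef_pos: [0.4455, 0.171, 0.2086]
tool_rot: [-0.0, 0.708, 0.706, -0.0]
contact_force: [-0.4, 0.5, 0.0]
gripper_width: 0.325
grasp_force: 39.6
```

>>> arm_command --rows '[[[0,0,0,-0.1,0],[0,0,0,-0.1,0],[0,0,0,-0.1,0],[0,0,0,-0.05,0],[0,0,0,-0.05,0],[0,0,0,0,0],[0,0,0,0,0],[0,0,0,0,0],[0,0,0,0,0],[0,0,0,0,0]]]'

```text
t: 9.0
eef_pos: [0.4458, 0.1711, 0.1852]
tool_rot: [0.0, 0.708, 0.706, 0.0]
contact_force: [-0.4, 0.4, -0.6]
gripper_width: 0.325
grasp_force: 39.6
```

>>> arm_command --rows '[[[48,0,0,0,0],[48,0,0,0,0],[48,0,0,0,0],[48,0,0,0.3,0],[48,0,0,0.4,0],[48,0,0,0.4,0],[48,0,-0.2,0.3,0],[48,0,-0.4,0,0],[48,0,-0.4,0,0],[48,0,0,0,0]]]'

```text
t: 10.25
eef_pos: [0.4458, 0.1093, 0.269]
tool_rot: [0.0, 0.709, 0.705, -0.0]
contact_force: [0.0, -0.0, -0.3]
gripper_width: 0.56
grasp_force: 0.0
```

Run:
```python
from h import *
st();p=cams.camera_params("wrist");im=cams.read_camera("wrist");cv2.imwrite("pics/w3.png",im[:,:,::-1])
im=cams.read_camera("top")[:,:,::-1];cv2.imwrite("pics/t3.png",im)
a=cv2.imread("pics/w3.png");u=proj("wrist",(.446,.171,.177),p);print(u)
x,y=int(u[0]),int(u[1]);c=a[max(0,y-70):y+80,x-100:x+100];cv2.imwrite("pics/w3c.png",cv2.resize(c,None,fx=3,fy=3,interpolation=cv2.INTER_CUBIC))
```

```text
t10.2 tcp [0.4458 0.1093 0.269 ] ydir deg -0.3 F [ 0.  -0.  -0.3] w0.560 g0.0 q1,q7 [ 0.22 -0.46]
[281.6970716 126.6608828]
```

View pics/w3c.png

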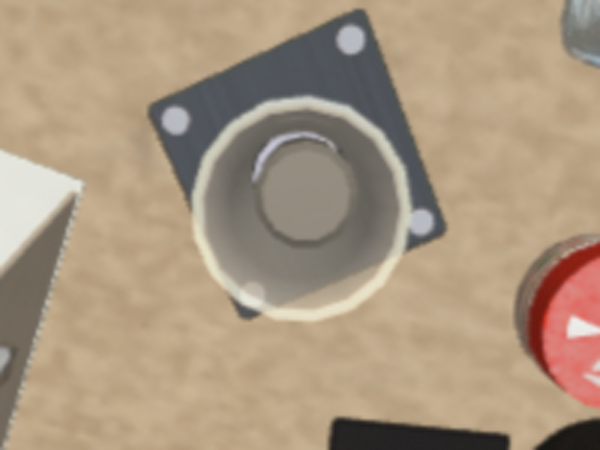

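>>> arm_command --rows '[[[48,0,-0.4,0,0],[48,0.05,-0.7,0,0],[48,0.08,-0.8,0,0],[48,0.08,-0.8,0,0],[48,0.08,-0.8,0,0],[48,0.08,-0.8,0,0],[48,0.08,-0.8,0,0],[48,0.07,-0.6,0,0],[48,0,-0.24,0,0],[48,0,0,0,0]]]'

```text
t: 11.6
eef_pos: [0.4772, -0.2447, 0.2688]
tool_rot: [-0.0, 0.708, 0.706, 0.0]
contact_force: [-0.1, 0.7, -0.2]
gripper_width: 0.564
grasp_force: 0.0
```

Run:
```python
from h import *
st();p=cams.camera_params("wrist");im=cams.read_camera("wrist");cv2.imwrite("pics/w4.png",im[:,:,::-1])
a=cv2.cvtColor(im,cv2.COLOR_RGB2GRAY);u=proj("wrist",(.477,-.247,.06),p);print(u)
x,y=map(int,u);c=a[y-40:y+40,x-40:x+40]
hc=cv2.HoughCircles(cv2.medianBlur(c,3),cv2.HOUGH_GRADIENT,1,8,param1=80,param2=12,minRadius=11,maxRadius=20)
for r in ([] if hc is None else hc[0][:4]): print(r, ray("wrist",(r[0]+x-40,r[1]+y-40),.06,p).round(4))
cv2.imwrite("pics/w4c.png",cv2.resize(cv2.imread("pics/w4.png")[y-60:y+60,x-80:x+80],None,fx=4,fy=4))
```

```text
t11.6 tcp [ 0.4772 -0.2447  0.2688] ydir deg -0.1 F [-0.1  0.7 -0.2] w0.564 g0.0 q1,q7 [0.65 0.27]
[281.0029729  180.32582816]
[38.5 41.5 13.6] [ 0.4755 -0.2482  0.06  ]
[38.5 31.5 12.1] [ 0.4755 -0.2378  0.06  ]
```

View pics/w4c.png

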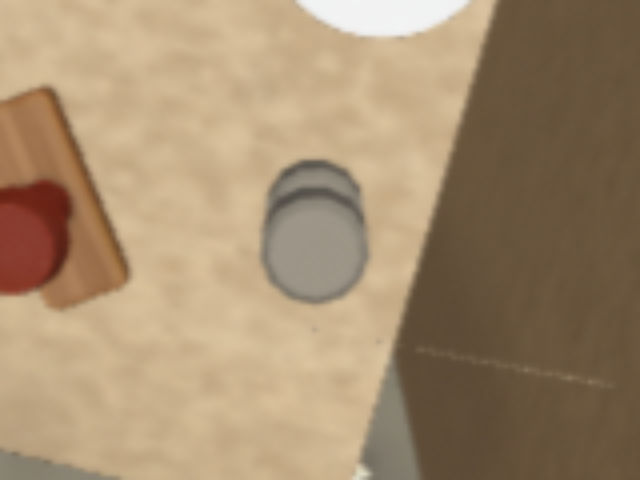

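>>> arm_command --rows '[[[44,-0.02,-0.06,-0.4,0],[44,0,0,-0.7,0],[44,0,0,-0.8,0],[44,0,0,-0.7,0],[44,0,0,-0.6,0],[44,0,0,-0.5,0],[44,0,0,-0.25,0],[44,0,0,0,0],[0,0,0,0,0],[0,0,0,0,0]]]'

```text
t: 12.9
eef_pos: [0.4767, -0.2492, 0.0334]
tool_rot: [0.001, 0.708, 0.706, 0.0]
contact_force: [-1.2, 0.5, 4.2]
gripper_width: 0.32
grasp_force: 39.7
```

>>> arm_command --rows '[[[0,0,0,0,0],[0,0,0,0,0],[0,0,0,0.3,0],[0,0,0,0.7,0],[0,0,0,0.8,0],[0,0,0,0.8,0],[0,0,0,0.7,0],[0,0,0,0.4,0],[0,0,0.3,0,0],[0,0,0.6,0,0]]]'

```text
t: 14.15
eef_pos: [0.4748, -0.1944, 0.2537]
tool_rot: [-0.0, 0.709, 0.706, -0.0]
contact_force: [0.4, 0.7, -1.0]
gripper_width: 0.318
grasp_force: 39.7
```

>>> arm_command --rows '[[[0,-0.05,0.8,0,0],[0,-0.05,0.8,0,0],[0,-0.05,0.8,0,0],[0,-0.05,0.8,0,0],[0,-0.05,0.8,0,0],[0,-0.05,0.8,0,0],[0,-0.05,0.5,0,0],[0,-0.05,0.2,0,0],[0,0,0,0,0],[0,0,0,0,0]]]'

```text
t: 15.4
eef_pos: [0.4517, 0.1335, 0.2537]
tool_rot: [0.0, 0.709, 0.706, -0.001]
contact_force: [-0.0, 0.3, -0.3]
gripper_width: 0.323
grasp_force: 39.7
```

>>> arm_command --rows '[[[0,-0.05,0.3,0,0],[0,-0.05,0.25,0,0],[0,0,0.07,0,0],[0,0,0,0,0],[0,0,0,-0.2,0],[0,0,0,-0.25,0],[0,0,0,-0.2,0],[0,0,0,-0.1,0],[0,0,0,-0.1,0],[0,0,0,0,0]]]'

```text
t: 16.65
eef_pos: [0.4456, 0.1722, 0.2028]
tool_rot: [-0.0, 0.708, 0.706, -0.0]
contact_force: [-0.0, -0.8, -0.3]
gripper_width: 0.324
grasp_force: 39.7
```

>>> arm_command --rows '[[[0,0,0,-0.1,0],[0,0,0,-0.1,0],[0,0,0,-0.05,0],[0,0,0,-0.04,0],[0,0,0,0,0],[0,0,0,0,0],[0,0,0,0,0],[0,0,0,0,0],[0,0,0,0,0],[0,0,0,0,0]]]'

```text
t: 17.9
eef_pos: [0.4458, 0.1722, 0.1857]
tool_rot: [0.0, 0.708, 0.706, 0.0]
contact_force: [0.4, 0.9, -1.5]
gripper_width: 0.32
grasp_force: 39.7
```

>>> arm_command --rows '[[[48,0,0,0,0],[48,0,0,0,0],[48,0,0,0,0],[48,0,0,0.3,0],[48,0,0,0.4,0],[48,0,0,0.5,0],[48,0,-0.3,0.3,1],[48,0,-0.4,0,1],[48,0,-0.4,0,1],[48,0,-0.2,0,1]]]'

```text
t: 19.15
eef_pos: [0.4457, 0.0928, 0.2757]
tool_rot: [0.0, 0.586, 0.81, -0.0]
contact_force: [-0.4, 0.3, -1.0]
gripper_width: 0.561
grasp_force: 0.0
```

>>> arm_command --rows '[[[48,0,-0.2,0,1],[48,0,-0.2,0,1],[48,0,-0.2,0,1],[48,0,-0.2,0,1],[48,0,-0.15,0,1],[48,0,0,0,1],[48,0,0,0,1],[48,0,0,0,1],[48,0,0,0,1],[48,0,0,0,1]]]'

```text
t: 20.4
eef_pos: [0.4457, 0.0373, 0.2757]
tool_rot: [0.0, 0.223, 0.975, -0.0]
contact_force: [0.2, 1.2, 0.9]
gripper_width: 0.56
grasp_force: 0.0
```

Run:
```python
from h import *
st()
im=cams.read_camera("top")[:,:,::-1];cv2.imwrite("pics/t5.png",im)
p=cams.camera_params("wrist");im=cams.read_camera("wrist");cv2.imwrite("pics/w5.png",im[:,:,::-1])
for P in [(.446,.171,.177),(.491,.035,.145),(.491,.035,.056)]: print(proj("wrist",P,p).round())
```

```text
t20.4 tcp [0.4457 0.0373 0.2757] ydir deg 64.2 F [0.2 1.2 0.9] w0.560 g0.0 q1,q7 [0.4  0.84]
[461. 135.]
[302. 249.]
[297. 215.]
```

View pics/w5.png

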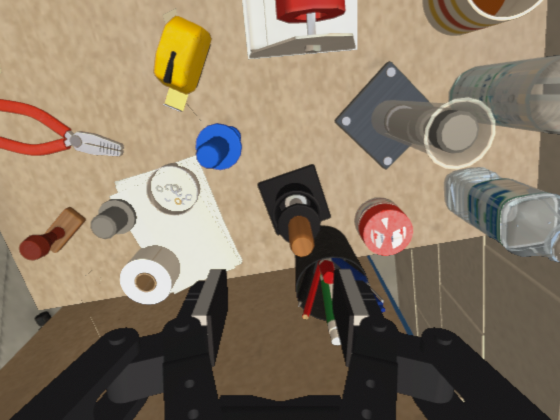

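Run:
```python
from h import *
p=cams.camera_params("wrist");im=cv2.imread("pics/w5.png")
h=cv2.cvtColor(im,cv2.COLOR_BGR2HSV);m=cv2.inRange(h,(5,100,60),(20,255,255));m[:205]=0;m[260:]=0;m[:,:280]=0;m[:,320:]=0
ys,xs=np.nonzero(m);print(xs.min(),xs.max(),ys.min(),ys.max())
c=((xs.min()+xs.max())/2,ys.max()-(xs.max()-xs.min())/2);print(c)
print(ray("w",(301,243),.145,p).round(4),ray("w",c,.145,p).round(4),ray("w",(294,201),.006,p).round(4),ray("w",(388,245),.15,p).round(4))
print("pot rim nearest",ray("w",(325,232),.1,p).round(4),"pens",ray("w",(305,312),.17,p).round(4),ray("w",(325,262),.17,p).round(4))
```

```text
288 314 215 256
(np.float64(301.0), np.float64(243.0))
[0.4856 0.0364 0.145 ] [0.4856 0.0364 0.145 ] [0.4901 0.0336 0.006 ] [0.5168 0.1017 0.15  ]
pot rim nearest [0.5044 0.0564 0.1   ] pens [0.533  0.0166 0.17  ] [0.4979 0.0499 0.17  ]
```

>>> arm_command --rows '[[[48,0.2,-0.03,0,1],[48,0.3,0,0,1],[48,0.2,0,0,1],[48,0,0,0,1],[48,0,0,-0.3,0.5],[48,0,0,-0.5,0],[48,0,0,-0.4,0],[48,0,0,0,0],[48,0,0,0,0],[48,0,0,0,0]]]'

```text
t: 21.75
eef_pos: [0.4884, 0.0356, 0.2046]
tool_rot: [0.001, 0.047, 0.999, 0.0]
contact_force: [0.5, 0.0, 0.2]
gripper_width: 0.56
grasp_force: 0.0
```

Run:
```python
from h import *
st();p=cams.camera_params("wrist");im=cams.read_camera("wrist")[:,:,::-1];cv2.imwrite("pics/w6.png",im)
for P in [(.488,.0355,.145),(.527,.0355,.1)]: print(proj("wrist",P,p).round())
h=cv2.cvtColor(im,cv2.COLOR_BGR2HSV);m=cv2.inRange(h,(5,100,60),(20,255,255));m[:120]=0;m[:,:230]=0;m[:,330:]=0
n,l,s,c=cv2.connectedComponentsWithStats(m);
for i in range(1,n):
    if s[i,4]>150: print(s[i]); print(ray("w",(s[i,0]+s[i,2]/2,s[i,1]+s[i,3]-s[i,2]/2),.145,p).round(4))
```

```text
t21.8 tcp [0.4884 0.0356 0.2046] ydir deg 84.7 F [0.5 0.  0.2] w0.560 g0.0 q1,q7 [0.38 1.09]
[281. 236.]
[285. 259.]
[ 265  198   34   54 1487]
[0.4874 0.0361 0.145 ]
[ 230  259  100  142 6497]
[0.5753 0.0267 0.145 ]
```

View pics/w6.png

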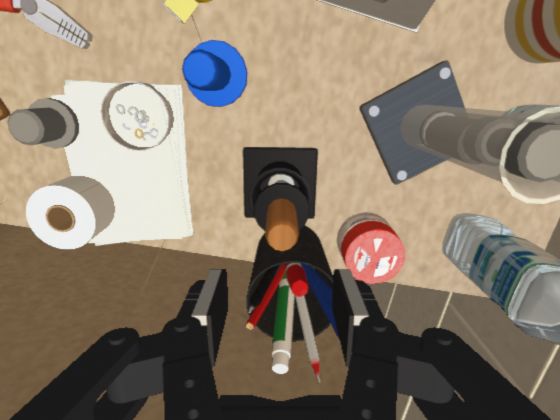

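The view shows the ramrod grip end at (282,236), as predicted and centred between the fingers. The pens lie behind it at (290,320). Next is the descent.

>>> arm_command --rows '[[[48,-0.01,0,-0.3,0],[48,0,0,-0.4,0],[48,0,0,-0.4,0],[48,0,0,-0.3,0],[48,0,0,-0.2,0],[48,0,0,-0.15,0],[48,0,0,-0.06,0],[48,0,0,0,0],[48,0,0,0,0],[48,0,0,0,0]]]'

```text
t: 23.05
eef_pos: [0.4874, 0.0355, 0.0955]
tool_rot: [0.0, 0.046, 0.999, 0.0]
contact_force: [-0.2, -0.3, -0.5]
gripper_width: 0.562
grasp_force: 0.0
```

>>> arm_command --rows '[[[0,0,0,0,0],[0,0,0,0,0],[0,0,0,0,0],[0,0,0,0,0],[0,0,0,0,0],[0,0,0,0.2,0],[0,0,0,0.3,0],[0,0,0,0.5,0],[0,0,0,0.5,0],[0,0,0,0.4,0]]]' --newtons 80

```text
t: 24.3
eef_pos: [0.4873, 0.0354, 0.2114]
tool_rot: [0.001, 0.046, 0.999, -0.0]
contact_force: [0.7, -0.9, -2.0]
gripper_width: 0.238
grasp_force: 78.3
```

>>> arm_command --rows '[[[0,0,0,0.5,0],[0,0,0,0.6,0],[0,0,0,0.4,0],[0,-0.1,0.3,0,0],[0,-0.19,0.5,0,0],[0,-0.2,0.6,0,0],[0,-0.15,0.55,0,0],[0,-0.05,0.3,0,0],[0,0,0,0,0],[0,0,0,0,0]]]'

```text
t: 25.55
eef_pos: [0.4453, 0.1698, 0.2985]
tool_rot: [-0.0, 0.047, 0.999, -0.0]
contact_force: [0.4, 0.1, -1.6]
gripper_width: 0.239
grasp_force: 78.2
```

Run:
```python
from h import *
st()
p=cams.camera_params("wrist");im=cams.read_camera("wrist")[:,:,::-1];cv2.imwrite("pics/w7.png",im)
h=cv2.cvtColor(im,cv2.COLOR_BGR2HSV);m=cv2.inRange(h,(5,100,60),(20,255,255));m[:,:220]=0;m[:,340:]=0
n,l,s,c=cv2.connectedComponentsWithStats(m);print([ (s[i].tolist(),c[i].round().tolist()) for i in range(1,n) if s[i,4]>300])
print(proj("wrist",(.446,.171,.177),p),proj("wrist",(.446,.171,.355),p))
```

```text
t25.6 tcp [0.4453 0.1698 0.2985] ydir deg 84.7 F [ 0.4  0.1 -1.6] w0.239 g78.2 q1,q7 [0.24 0.87]
[([249, 268, 62, 122, 5965], [280.0, 331.0])]
[282.84256124 207.0511193 ] [287.08478825 384.7464157 ]
```

>>> arm_command --rows '[[[0,0.01,0.02,-0.1,0],[0,0,0,-0.1,0],[0,0,0,-0.1,0],[0,0,0,-0.08,0],[0,0,0,-0.08,0],[0,0,0,-0.08,0],[0,0,0,-0.08,0],[0,0,0,-0.08,0],[0,0,0,0,0],[0,0,0,0,0]]]'

```text
t: 26.85
eef_pos: [0.4465, 0.1717, 0.2572]
tool_rot: [0.0, 0.046, 0.999, 0.0]
contact_force: [0.2, -0.3, 1.3]
gripper_width: 0.234
grasp_force: 78.7
```

>>> arm_command --rows '[[[0,0,0,-0.08,0],[0,0,0,-0.08,0],[0,0,0,-0.08,0],[0,0,0,-0.08,0],[0,0,0,-0.05,0],[0,0,0,-0.03,0],[0,0,0,0,0],[0,0,0,0,0],[0,0,0,0,0],[0,0,0,0,0]]]'

```text
t: 28.1
eef_pos: [0.4465, 0.1718, 0.2333]
tool_rot: [0.0, 0.046, 0.999, 0.0]
contact_force: [-0.4, -0.1, 3.9]
gripper_width: 0.235
grasp_force: 79.0
```

Pushing on in small steps until the force shows the stop.

>>> arm_command --rows '[[[0,0,0,-0.02,0],[0,0,0,-0.02,0],[0,0,0,-0.02,0],[0,0,0,-0.02,0],[0,0,0,0,0],[0,0,0,0,0],[0,0,0,0,0],[0,0,0,0,0],[0,0,0,0,0],[0,0,0,0,0]]]'

```text
t: 29.35
eef_pos: [0.4476, 0.1725, 0.2311]
tool_rot: [0.002, 0.047, 0.999, 0.0]
contact_force: [-3.7, -2.4, 24.9]
gripper_width: 0.235
grasp_force: 81.2
```

>>> arm_command --rows '[[[0,0,0,0.1,0],[0,0,0,0.2,0],[0,0,0,0.4,0],[0,0,0,0.4,0],[0,0,0,0.2,0],[0,0,0,0,0],[0,0,0,0,0],[0,0,0,0,0],[0,0,0,0,0],[0,0,0,0,0]]]'

```text
t: 30.6
eef_pos: [0.4463, 0.1717, 0.3061]
tool_rot: [-0.0, 0.046, 0.999, -0.0]
contact_force: [0.4, -0.1, -1.6]
gripper_width: 0.235
grasp_force: 78.3
```

>>> arm_command --rows '[[[0,0.1,-0.3,0,0],[0,0.2,-0.55,0,0],[0,0.2,-0.6,0,0],[0,0.15,-0.5,0,0],[0,0.05,-0.3,0,0],[0,0,-0.02,0,0],[0,0,0,0,0],[0,0,0,0,0],[0,0,0,0,0],[0,0,0,0,0]]]'

```text
t: 31.85
eef_pos: [0.4883, 0.0359, 0.3063]
tool_rot: [0.0, 0.046, 0.999, 0.0]
contact_force: [1.1, -0.8, -1.5]
gripper_width: 0.238
grasp_force: 78.4
```

Run:
```python
from h import *
st()
p=cams.camera_params("wrist");im=cams.read_camera("wrist")[:,:,::-1];cv2.imwrite("pics/w8.png",im)
h=cv2.cvtColor(im,cv2.COLOR_BGR2HSV);m=cv2.inRange(h,(5,100,60),(20,255,255));m[:,:220]=0;m[:,340:]=0
n,l,s,c=cv2.connectedComponentsWithStats(m);print([ (s[i].tolist(),c[i].round().tolist()) for i in range(1,n) if s[i,4]>300])
print(proj("wrist",(.4903,.034,.056),p),proj("wrist",(.4903,.034,.006),p))
# black holder plate corners
d=((im.max(2)<60)).astype(np.uint8);d[260:]=0
n,l,s,c=cv2.connectedComponentsWithStats(d);print([ (s[i].tolist(),c[i].round().tolist()) for i in range(1,n) if s[i,4]>300])
```

```text
t31.9 tcp [0.4883 0.0359 0.3063] ydir deg 84.7 F [ 1.1 -0.8 -1.5] w0.238 g78.4 q1,q7 [0.43 1.17]
[([220, 223, 39, 75, 1543], [234.0, 249.0]), ([246, 268, 69, 133, 7125], [280.0, 340.0])]
[279.2176105 173.3725013] [279.27767729 164.8345767 ]
[([252, 136, 71, 105, 3900], [283.0, 174.0]), ([243, 225, 75, 35, 1127], [279.0, 250.0])]
```

>>> arm_command --rows '[[[0,0,0,-0.3,0],[0,0,0,-0.6,0],[0,0,0,-0.6,0],[0,0,0,-0.5,0],[0,0,0,-0.4,0],[0,0,0,-0.3,0],[0,0,0,-0.3,0],[0,0,0,-0.2,0],[0,0,0,-0.1,0],[0,0,0,-0.1,0]]]'

```text
t: 33.15
eef_pos: [0.4888, 0.0356, 0.1023]
tool_rot: [0.0, 0.046, 0.999, 0.0]
contact_force: [-0.4, 0.2, -1.8]
gripper_width: 0.232
grasp_force: 78.4
```

>>> arm_command --rows '[[[0,0,0,-0.05,0],[0,0,0,0,0],[0,0,0,0,0],[0,0,0,0,0],[0,0,0,0,0],[0,0,0,0,0],[0,0,0,0,0],[0,0,0,0,0],[0,0,0,0,0],[0,0,0,0,0]]]'

```text
t: 34.4
eef_pos: [0.4883, 0.0355, 0.0993]
tool_rot: [-0.0, 0.046, 0.999, 0.0]
contact_force: [0.7, -0.3, -2.0]
gripper_width: 0.236
grasp_force: 78.4
```

>>> arm_command --rows '[[[0,0,0,-0.03,0],[0,0,0,-0.025,0],[0,0,0,0,0],[0,0,0,0,0],[48,0,0,0,0],[48,0,0,0,0],[48,0,0,0,0],[48,0,0,0,0],[48,0,0,0.3,0],[48,0,0,0.5,0]]]'

```text
t: 35.65
eef_pos: [0.4878, 0.0355, 0.1449]
tool_rot: [-0.001, 0.046, 0.999, 0.0]
contact_force: [0.9, -0.5, 0.5]
gripper_width: 0.564
grasp_force: 0.0
```

>>> arm_command --rows '[[[48,0,0,0.6,0],[48,0,0,0.6,0],[48,0,0,0.6,0],[48,-0.2,0,0.4,0],[48,-0.3,0,0,0],[48,-0.2,0,0,0],[48,0,0,0,0],[48,0,0,0,0],[48,0,0,0,0],[48,0,0,0,0]]]'

```text
t: 36.9
eef_pos: [0.4466, 0.0356, 0.2758]
tool_rot: [-0.0, 0.046, 0.999, 0.0]
contact_force: [0.5, -0.7, -0.0]
gripper_width: 0.563
grasp_force: 0.0
```

Run:
```python
from h import *
st()
p=cams.camera_params("wrist");im=cams.read_camera("wrist")[:,:,::-1];cv2.imwrite("pics/w9.png",im)
h=cv2.cvtColor(im,cv2.COLOR_BGR2HSV);m=cv2.inRange(h,(5,100,60),(20,255,255))
u=proj("wrist",(.488,.0355,.145),p).astype(int);print(u)
q=np.zeros_like(m);q[u[1]-60:u[1]+30,u[0]-35:u[0]+35]=m[u[1]-60:u[1]+30,u[0]-35:u[0]+35]
n,l,s,c=cv2.connectedComponentsWithStats(q)
for i in range(1,n):
    if s[i,4]>200: print(s[i],ray("w",(s[i,0]+s[i,2]/2,s[i,1]+s[i,3]-s[i,2]/2),.145,p).round(4))
# grey roller top in tube, seen from top camera, and bystanders unchanged?
a=cams.read_camera("top")[:,:,::-1];b=cv2.imread("pics/top0.png")
d=cv2.absdiff(a,b).max(2);k=cv2.morphologyEx((d>40).astype(np.uint8),cv2.MORPH_OPEN,np.ones((3,3)))
n,l,s,c=cv2.connectedComponentsWithStats(k);print([s[i].tolist() for i in range(1,n) if s[i,4]>30])
```

```text
t36.9 tcp [0.4466 0.0356 0.2758] ydir deg 84.7 F [ 0.5 -0.7 -0. ] w0.563 g0.0 q1,q7 [0.46 1.19]
[285 248]
[273 219  25  43 891] [0.4885 0.0356 0.145 ]
[[254, 156, 35, 30, 605], [226, 171, 24, 17, 257], [257, 187, 31, 31, 825], [299, 189, 6, 13, 40], [316, 190, 12, 12, 122], [220, 201, 18, 33, 331], [378, 201, 9, 11, 57], [210, 214, 7, 10, 53], [298, 222, 77, 198, 2510], [278, 234, 18, 18, 262], [274, 262, 31, 31, 473], [240, 265, 23, 52, 494], [256, 324, 10, 31, 119], [264, 357, 9, 15, 98], [270, 368, 51, 52, 2007], [252, 413, 7, 7, 37]]
```

```bash
python3 -c "
from station import job
print(job.hand_in())"
```

```text
the job is handed in; nothing more can be done
None
```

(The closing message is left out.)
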